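# Load the thermostat tester and switch it on

### The arm

A 6-joint arm with a two-finger parallel gripper is mounted at the origin on a cart in front of the work surface, level with it; the furniture and walls round the work are solid. World frame = base frame: x ahead of the robot, y to its left, z up, the work surface at z = 0. Lengths are in m, angles in degrees, forces in N, time in s.
With the tool pointing down it reaches from about 0.25 to 0.725 m from the base axis. Payload 9.7 kg.
Tool frame: the origin (TCP) lies between the finger pads; the fingertips stand 19 mm ahead of it and the grasp point (between the pads) is the TCP; z points along the fingers, y is the line along which they close (so a half turn about z gives the same grasp; the last joint's range is limited). The gripper opens to 85 mm and grips with 20 to 120 N. Pads are 22 mm wide; open, the fingers measure 114 mm over their backs; the gripper's body (76 mm by 85 mm) begins 54 mm behind the grasp point. The pads swing forward as they close: fully open they stand 13 mm farther back than shut.
Start: joints at [72.766, 4.979, 10.078, 95.1, 0, 90], TCP at [0.163, 0.525, 0.25] pointing down, gripper open.
Joint ranges: [-179.16, 179.16], [-48.56, 103.87], [-65.8, 70.77], [-126.05, 130.52], [-82.76, 87.17], [-180, 180]. Speed limits (degrees/s): [127.2, 127.2, 147.25, 180, 180, 180].

### API

Orientations are given as [roll, pitch, yaw] about the fixed x, y, z axes, in that order (R = Rz(yaw) Ry(pitch) Rx(roll)).
In Python, from workcell import bot gives the robot as it stands. The module is installed in compiled form; this text tells all that it offers.
- The arm moves only by the shell command python3 -m crank 'ROWS' [OPENING] [FORCE]. ROWS is JSON, a list that holds one entry, the list of rows, each a list of 6 numbers: the shift along the world's x, y, z as a fraction of full scale, then the turn, a rotation vector about the world's x, y, z as a fraction of full scale. In form: [[[x, y, z, wx, wy, wz], ...]]. A call has 1 to 20 rows; each row shifts and turns the commanded pose from where the row before left it; what a row does not reach is not made up. Full scale, the value 1, is 20 mm for a shift and 0.12 rad for a turn. A row lasts 1/12 s, in which the tool goes at most 41.7 mm and 7.16 degrees, less where a joint would pass 70% of its speed; a pose out of reach is approached as far as the arm can. A call with a number of a shift or a turn outside -1 to 1 is refused whole. A call with a gripper value outside its range is refused whole. OPENING is the opening, from 0 (shut) to 1 (fully open), set as the call begins (- or left out, the last holds). The fingers move at their own pace and stop on an object; FORCE is the grip in N (left out, the last holds). Time passes only in rows, so rows that do not move let the fingers close. It gives the time, the measured TCP pose, the force, the opening and the grip force at its end, in the units of the state.
- bot.get_obs(): the state, without advancing time (a new reading comes with each control period).
- bot.camera(name): name is "scene" or "top" or "wrist"; returns the picture (384x512x3 uint8, red, green, blue); there is no depth.
- bot.camera_model(name): a dict with "vertical_fov" (degrees; the focal length in pixels is half the picture's height over the tangent of half this angle, whatever the lens; pixels are square), "cx", "cy" (the principal point, pixels), "R" (3x3) and "t" (3): a world point X has camera coordinates R X + t. Camera axes: x right, y down, z forward; pixel columns grow to the right and rows downward; lengths in m; the calibration is good to about 2 mm. The wrist camera is an equidistant fisheye: a pixel r from the principal point sees the ray r / f radians off the axis. A picture is of the moment at which its call begins: read the wrist's pose just before it. camera_model takes no time and is no camera call; for the wrist camera it gives the pose at the moment of the call.
- bot.job_done(): hands the job in; it is judged then, once.
The state is a dict: "time": time; "q": joint angles; "qd": joint speeds; "joint_efforts": joint torques, N m; "ee_pos": TCP position; "tcp_rot": TCP orientation; "wrist_force": force on the tool from outside, world axes, zero at the start; "torque": the same for the moment, N m; "opening": finger opening in m; "grasp_force": force on a finger pad.
Only numpy, scipy, OpenCV 4.12 (cv2) and the standard library are available. Lean on these libraries where they do the work, as an engineer would, in place of code of your own. Each camera call takes 0.05 s, during which the arm holds its last target. There are 200 camera calls.

### The job

Slide the grey carrier with the thermostat fully home into the covered pocket of the test station, and only then throw the switch with the red lever over to its on side (the green dot). Leave the switch with the black lever on, and do not disturb the loose parts lying around.

Things in the scene. Friction and masses are not known exactly. Their poses are not given: they have to be found in the camera images.
- test_pocket: Test station fixed to the bench: dark steel base 8 mm thick, 70 mm wide, x from -100 to +85 mm; origin on the bench, +x points into the pocket. x -100 to 0: open apron between rails 49 mm apart, top at z 16. x 0 to 20: mouth narrows. x 20 to 77: pocket 43 mm wide, clear cover from z 40 to 45, end stop at x 77, terminal block to x 105.
- pocket_home (a point): Where the carrier's origin lies when it is fully home against the end stop; on the floor of the station (8 mm above the bench), at x = 42 mm of the station's frame; axes as the station's.
- carrier: Loose grey carrier 70 (x) x 40 (y) x 10 mm, 0.16 kg, a thermostat fixed on it (top at z 28). At its -x end stands an orange tab: x -35 to -27, 34 mm wide, top at z 42. Origin at the centre of the underside, +x is the nose. Starts on the apron, nose outside the pocket. When home, the tab is still outside, about 4 mm in front of the cover.
- red_switch: Grey switch box with the red lever, fixed: 78 x 60 mm, top 47 mm above the bench, foot plate 100 x 64 mm. Origin on the bench under its centre; the lever swings in its x-z plane. White dot on the -x side of the top (off), green dot on the +x side (on).
- red_lever (a joint): Angle of the red lever about the box's y axis, rad: -0.55 = off (leaning to the box's -x), 0 = upright, +0.55 = on (leaning to +x). Pivot 43 mm above the bench at the box's centre. The heavy lever tips over centre and falls to the nearer end; about 2 N at the grip moves it.
- red_grip (a point): Centre of the red plastic grip of the lever, 50 mm from the pivot. The grip is 14 mm thick along the swing, 34 mm wide, 36 mm long.
- black_switch: An equal switch box with a black lever; it feeds another station and stays on. Frame as for the red one.
- black_lever (a joint): Angle of the black lever, rad, as for the red lever; it starts on (+0.55).
- coil: Loose copper heating coil standing upright, 64 x 61 x 105 mm high; origin under its centre.
- tape_white: Loose roll of white tape, 60 mm across, 17 mm high; origin under its centre.
- fitting: Loose brass fitting, 19 x 22 mm, 24 mm high; origin under its centre.
- spare_thermostat: Loose spare thermostat, 18 x 26 x 18 mm; origin under its centre.
Things that resemble listed ones, but are neither listed nor needed, are in the scene too. Leave any purple look-alike of the red_switch alone.

How it is judged:
By the outcome, as a careful person would: the job done as asked, in the order asked, and still so for the second after the job is handed in, with the robot touching nothing.
It also fails if it takes over 40 s, if anything falls off the work surface, if the arm or the gripper's body presses on something with over 40 N, if the wrist force passes 120 N, or if a joint passes its speed limit or range.

## Working session

There is one attempt and no reset: what is moved stays moved. The work goes in short steps, Python scripts to look and compute and a shell command to move; the robot and the scene stay as the last step left them, time stands still between calls to the robot, and variables do not carry over. Pictures are saved under pics/ and viewed, at most 10 in all, crops included, and the job is handed in when it is done.

```bash
mkdir -p pics
python3 - <<'E'
from workcell import bot
import cv2,numpy as np
o=bot.get_obs();print(o)
for n in("scene","top"):
    im=bot.camera(n);cv2.imwrite(f'pics/{n}0.png',im[:,:,::-1]);m=bot.camera_model(n);print(n,m)
a=[cv2.imread(f'pics/{n}0.png') for n in('scene','top')]
E
```

```text
{'time': 0.0, 'q': array([7.27666564e+01, 5.01149028e+00, 1.00338298e+01, 9.51016855e+01,
       8.06470622e-04, 9.00023940e+01]), 'qd': array([-0.04041947,  0.07567174, -0.09009436, -0.0433408 ,  0.061995  ,
       -0.0846505 ]), 'joint_efforts': array([-8.78273931e-04, -5.20383525e+01,  4.64808226e+01,  1.61373796e-02,
       -2.26030795e-05,  1.75289586e-05]), 'ee_pos': array([0.16287571, 0.5250971 , 0.24957374]), 'tcp_rot': array([-1.79920654e+02, -8.03154514e-04,  1.62764261e+02]), 'wrist_force': array([ 0.34690324, -0.1536683 , -0.32302525]), 'torque': array([-0.04709407, -0.010855  , -0.02969708]), 'grasp_force': 0.0, 'opening': 0.08559028943674009}
scene {'vertical_fov': 51.2880131763034, 'cx': 256.02251163714914, 'cy': 196.7565554050483, 'R': array([[ 0.69125729, -0.72249985,  0.01254303],
       [-0.46803056, -0.46088195, -0.75401275],
       [ 0.55055496,  0.51534628, -0.65674002]]), 't': array([-0.41871346,  0.25915113,  0.72248068])}
top {'vertical_fov': 46.78553092847636, 'cx': 259.7818912436354, 'cy': 181.1808700481197, 'R': array([[ 0.00695507, -0.99996073,  0.00549243],
       [-0.99389884, -0.00751731, -0.11003899],
       [ 0.11007595, -0.00469359, -0.9939121 ]]), 't': array([-0.07254916,  0.48913101,  1.21474135])}
```

View pics/scene0.png

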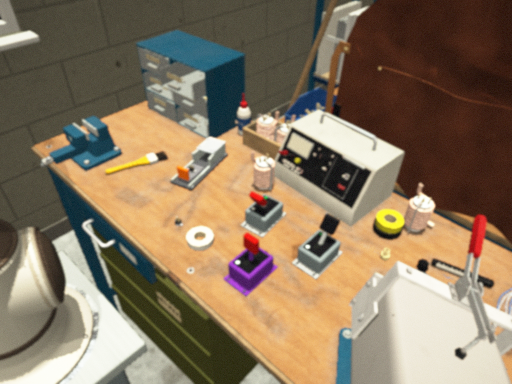

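View pics/top0.png

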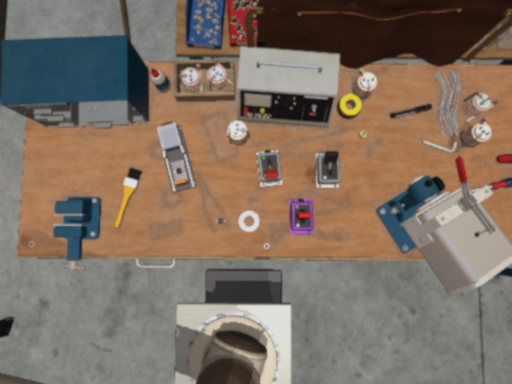

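```bash
cat > h.py <<'E'
import numpy as np,cv2
from workcell import bot
def ray(m,uv,fish=False):
    f=192/np.tan(np.radians(m['vertical_fov'])/2)
    d=np.array([uv[0]-m['cx'],uv[1]-m['cy']])/f
    if fish:
        r=np.hypot(*d); d3=np.r_[d/max(r,1e-9)*np.sin(r),np.cos(r)]
    else: d3=np.r_[d,1]
    R=np.array(m['R']);return -R.T@m['t'],R.T@(d3/np.linalg.norm(d3))
def onplane(m,uv,z,fish=False):
    c,d=ray(m,uv,fish);return c+d*(z-c[2])/d[2]
def tri(rays):
    A=0;b=0
    for c,d in rays:
        P=np.eye(3)-np.outer(d,d);A=A+P;b=b+P@c
    X=np.linalg.solve(A,b);return X,[np.linalg.norm((np.eye(3)-np.outer(d,d))@(X-c)) for c,d in rays]
def proj(m,X,fish=False):
    f=192/np.tan(np.radians(m['vertical_fov'])/2);p=np.array(m['R'])@X+m['t']
    if fish:
        r=np.hypot(p[0],p[1]);k=np.arctan2(r,p[2])/r
    else:k=1/p[2]
    return np.array([m['cx'],m['cy']])+f*k*p[:2]
E
python3 - <<'E'
from h import *
t=cv2.imread('pics/top0.png');s=cv2.imread('pics/scene0.png')
a=cv2.resize(t[110:240,145:355],None,fx=3.8,fy=3.8,interpolation=2)[:490,:798]
cv2.imwrite('pics/c1.png',a)
m=bot.camera_model('top')
for n,uv in dict(tab=(179,183),station_far=(167,124),red=(269,168),black=(327,170),purple=(301,215),coil=(237,131),tape=(249,221),fit=(221,221),fit2=(363,134)).items():
    print(n,onplane(m,uv,.03).round(3))
E
```

```text
tab [0.483 0.156 0.03 ]
station_far [0.65  0.195 0.03 ]
red [ 0.527 -0.095  0.03 ]
black [ 0.522 -0.257  0.03 ]
purple [ 0.396 -0.184  0.03 ]
coil [ 0.632 -0.004  0.03 ]
tape [ 0.378 -0.04   0.03 ]
fit [0.378 0.037 0.03 ]
fit2 [ 0.626 -0.36   0.03 ]
```

View pics/c1.png

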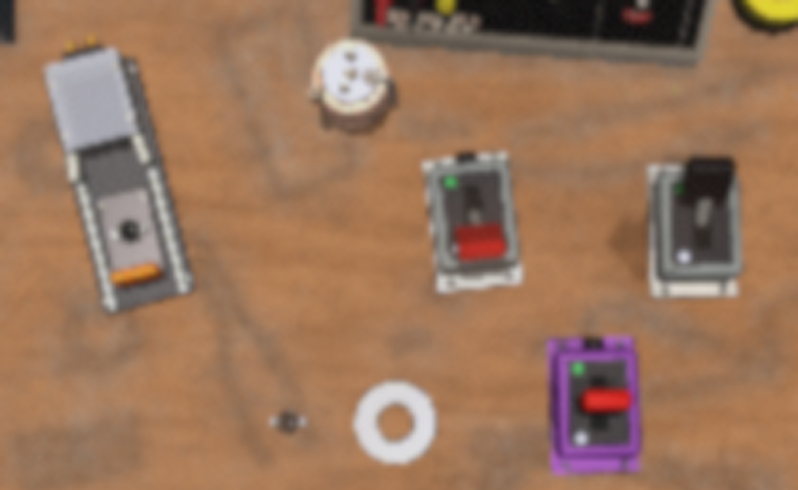

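Red switch candidates: grey box (269,168), purple look-alike (301,215). I choose the grey box. The carrier with the orange tab, at (179,175), is unique. The crop shows the red lever leaning to the near, white side, with green on the far side. Next I move to a wrist view of the station.

```bash
python3 -m crank '[[[0.67,-0.99,0,0,0,-0.436],[0.67,-0.99,0,0,0,-0.436],[0.67,-0.99,0,0,0,-0.436],[0.67,-0.99,0,0,0,-0.436],[0.67,-0.99,0,0,0,-0.436],[0.67,-0.99,0,0,0,-0.436],[0.67,-0.99,0,0,0,-0.436],[0.67,-0.99,0,0,0,-0.436],[0.67,-0.99,0,0,0,-0.436],[0.67,-0.99,0,0,0,-0.436],[0.67,-0.99,0,0,0,-0.436],[0.67,-0.99,0,0,0,-0.436],[0.67,-0.99,0,0,0,-0.436],[0.67,-0.99,0,0,0,-0.436],[0.67,-0.99,0,0,0,-0.436],[0.67,-0.99,0,0,0,-0.436],[0.67,-0.99,0,0,0,-0.436],[0.67,-0.99,0,0,0,-0.436],[0.67,-0.99,0,0,0,-0.436],[0.67,-0.99,0,0,0,-0.436]]]' 0
python3 -m crank '[[[0,0,0,0,0,0],[0,0,0,0,0,0],[0,0,0,0,0,0]]]'
python3 - <<'E'
from h import *
import pickle
o=bot.get_obs();m=bot.camera_model('wrist');im=bot.camera('wrist')
cv2.imwrite('pics/w1.png',im[:,:,::-1]);pickle.dump(m,open('w1.pkl','wb'));print(o['ee_pos'],o['tcp_rot'],o['q'],m)
cv2.imwrite('pics/w1b.png',cv2.resize(im[:,:,::-1],(800,600),interpolation=2))
E
```

```text
time: 1.77
ee_pos: [0.4313, 0.1282, 0.25]
tcp_rot: [-180.0, -0.0, 102.7]
wrist_force: [0.1, -0.1, -0.4]
opening: -0.0004
grasp_force: 0.0
time: 2.02
ee_pos: [0.4307, 0.1294, 0.25]
tcp_rot: [-180.0, -0.0, 102.8]
wrist_force: [0.4, 0.3, -0.2]
opening: -0.0002
grasp_force: 0.0
[0.43069661 0.12942245 0.2500295 ] [-1.79958557e+02 -9.75226251e-03  1.02829137e+02] [ 1.67178755e+01 -8.63174009e+00 -3.20666835e+00  9.54657580e+01
  1.25404435e-02  9.38887307e+01] {'vertical_fov': 65.70646984690485, 'cx': 254.64913746201307, 'cy': 197.9637797012346, 'R': array([[ 9.75152390e-01,  2.21533405e-01, -8.75604294e-04],
       [ 2.11216242e-01, -9.28531244e-01,  3.05315293e-01],
       [ 6.68245104e-02, -2.97913879e-01, -9.52250915e-01]]), 't': array([-0.44811838, -0.0114586 ,  0.38859838])}
```

View pics/w1b.png

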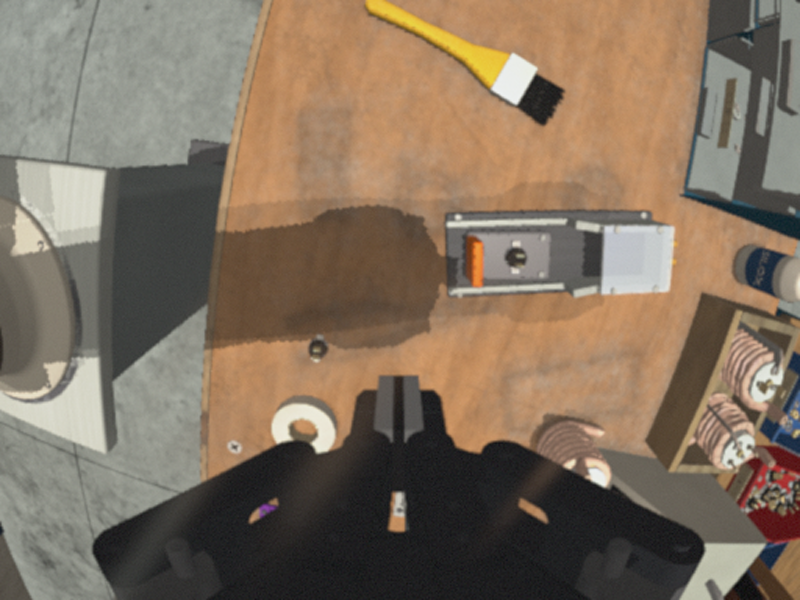

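The wrist view shows the station nearly horizontal. In 800-px coordinates, the apron corners are about (447,213) and (447,297), the orange tab is at (475,261), and the cover spans (602..670, 223..293). The carrier sits between the rails with its nose short of the mouth.

Run:
```python
from h import *
import pickle
mw=pickle.load(open('w1.pkl','rb'));mt=bot.camera_model('top');ms=bot.camera_model('scene')
k=1/1.5625
P={}
for n,uv,z in [('baseL',(447,213),.008),('baseR',(447,297),.008),('baseFarL',(651,213),.008),('covNL',(602,224),.045),('covNR',(602,293),.045),('covFL',(671,224),.045),('covFR',(671,293),.045)]:
    P[n]=onplane(mw,((uv[0]+.5)*k-.5,(uv[1]+.5)*k-.5),z,True);print(n,P[n].round(4))
for a,b in [('baseL','baseFarL'),('covNL','covFL'),('covNR','covFR'),('baseR','baseL'),('covNR','covNL')]:
    d=P[b]-P[a];print(a,b,np.linalg.norm(d[:2]).round(4),np.degrees(np.arctan2(d[1],d[0])).round(2))
# orange tab
def orange(f,box):
    im=cv2.imread(f);h=cv2.cvtColor(im,cv2.COLOR_BGR2HSV);m=cv2.inRange(h,(5,170,100),(17,255,255))
    z=np.zeros_like(m);x0,y0,x1,y1=box;z[y0:y1,x0:x1]=m[y0:y1,x0:x1];return z
R=[]
for f,b,m,fi in[('w1',(290,140,320,195),mw,1),('top0',(165,175,195,195),mt,0),('scene0',(170,155,200,190),ms,0)]:
    mk=orange(f'pics/{f}.png',b);c=cv2.findNonZero(mk)[:,0];M=c.mean(0);print(f,len(c),c.min(0),c.max(0),M,cv2.minAreaRect(c))
    R.append(ray(m,M,fi))
for s in ((0,1),(0,2),(0,1,2)): print(s,tri([R[i] for i in s]))
```

```text
baseL [0.4588 0.1766 0.008 ]
baseR [0.4758 0.1097 0.008 ]
baseFarL [0.6335 0.2246 0.008 ]
covNL [0.5714 0.202  0.045 ]
covNR [0.5892 0.1505 0.045 ]
covFL [0.6328 0.2199 0.045 ]
covFR [0.654  0.1661 0.045 ]
baseL baseFarL 0.1811 15.4
covNL covFL 0.0639 16.27
covNR covFR 0.0667 13.51
baseR baseL 0.069 104.19
covNR covNL 0.0545 109.03
w1 258 [299 152] [308 182] [303.7248062  166.38372093] ((303.5, 167.0), (30.0, 9.0), 90.0)
top0 36 [175 180] [186 184] [180.52777778 182.08333333] ((180.5294189453125, 182.11766052246094), (2.9104275703430176, 11.156637191772461), 75.96376037597656)
scene0 105 [177 166] [188 179] [182.47619048 172.75238095] ((182.3499755859375, 172.45001220703125), (14.283557891845703, 9.899495124816895), 81.8698959350586)
(0, 1) (array([0.4837316 , 0.15009998, 0.04025875]), [np.float64(0.00030976760353750417), np.float64(0.00030976760353744053)])
(0, 2) (array([0.48417926, 0.1493214 , 0.03510212]), [np.float64(0.0003525523245954401), np.float64(0.0003525523245953463)])
(0, 1, 2) (array([0.48441475, 0.15005516, 0.03496973]), [np.float64(0.0008939070077003769), np.float64(0.00106274308632726), np.float64(0.0004672954854983524)])
```

```bash
python3 -m crank '[[[0.056,0.034,-0.945,0,0,0.029],[0.056,0.034,-0.945,0,0,0.029],[0.056,0.034,-0.945,0,0,0.029],[0.056,0.034,-0.945,0,0,0.029],[0.056,0.034,-0.945,0,0,0.029],[0.056,0.034,-0.945,0,0,0.029],[0.056,0.034,-0.945,0,0,0.029],[0.056,0.034,-0.945,0,0,0.029],[0.056,0.034,-0.945,0,0,0.029],[0.056,0.034,-0.945,0,0,0.029],[0.056,0.034,-0.945,0,0,0.029],[0,0,0,0,0,0],[0,0,0,0,0,0],[0,0,0,0,0,0]]]'
python3 - <<'E'
from h import *
import pickle
m=bot.camera_model('wrist');im=bot.camera('wrist');pickle.dump(m,open('w2.pkl','wb'))
cv2.imwrite('pics/w2.png',im[:,:,::-1]);cv2.imwrite('pics/w2b.png',cv2.resize(im[60:384,120:500,::-1],(760,648),interpolation=2)[:600])
E
```

```text
time: 3.23
ee_pos: [0.4434, 0.1374, 0.0435]
tcp_rot: [179.9, -0.0, 105.1]
wrist_force: [0.9, 0.3, 1.0]
opening: 0.0003
grasp_force: 0.0
```

View pics/w2b.png

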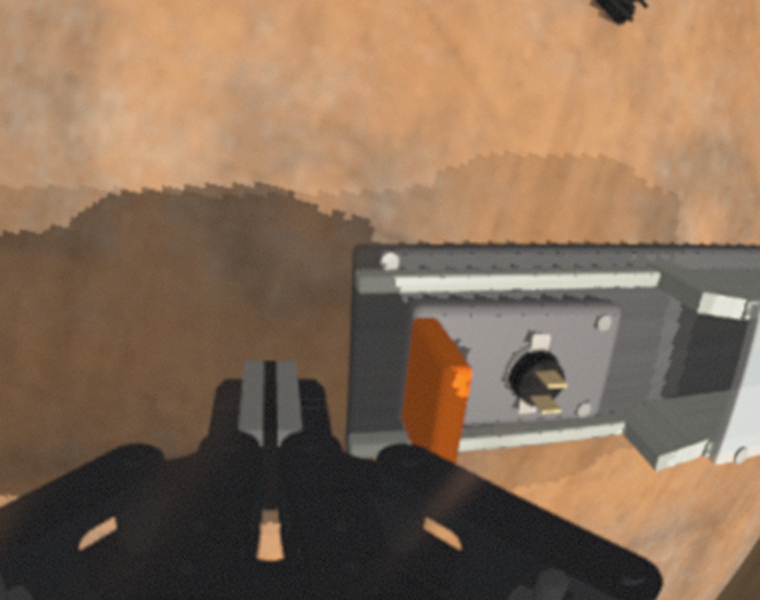

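The close view shows the shut fingers at (270,400), just behind the orange tab (435,390), with clear apron between them. The rails run nearly horizontal, and the top base edge runs (356,246) to (755,243).

Run:
```python
from h import *
import pickle
m=pickle.load(open('w2.pkl','rb'))
q=lambda u,v,z:onplane(m,((u+.5)/2-.5+120,(v+.5)/2-.5+60),z,True)
L=[('baseL0',356,246,.008),('baseL1',755,243,.008),('railL0',396,291,.016),('railL1',659,287,.016),('railR0',350,452,.016),('railR1',622,424,.016),('carL0',414,305,.018),('carL1',616,301,.018),('carNoseR',597,414,.018),('tabTopR',470,364,.05),('tabTopL',434,320,.05)]
P={n:q(u,v,z) for n,u,v,z in L}
o=np.array([.5639,.1689]);a=np.radians(15);R=np.array([[np.cos(a),np.sin(a)],[-np.sin(a),np.cos(a)]])
for n in P: print(n,P[n].round(4),(R@(P[n][:2]-o)*1000).round(1))
for a,b in(('baseL0','baseL1'),('railL0','railL1'),('railR0','railR1'),('carL0','carL1')):
    d=P[b]-P[a];print(a,np.degrees(np.arctan2(d[1],d[0])).round(2))
print('tcp st',R@(bot.get_obs()['ee_pos'][:2]-o)*1000)
```

```text
baseL0 [0.4572 0.1773 0.008 ] [-100.9   35.7]
baseL1 [0.6006 0.2195 0.008 ] [48.5 39.4]
railL0 [0.4699 0.1698 0.016 ] [-90.5  25.2]
railL1 [0.5547 0.1933 0.016 ] [-2.6 25.9]
railR0 [0.474  0.1169 0.016 ] [-100.3  -27. ]
railR1 [0.5656 0.145  0.016 ] [ -4.5 -23.5]
carL0 [0.4755 0.1679 0.018 ] [-85.6  21.9]
carL1 [0.5384 0.1851 0.018 ] [-20.5  22.3]
carNoseR [0.5509 0.1477 0.018 ] [-18.  -17.1]
tabTopR [0.4821 0.1671 0.05  ] [-79.5  19.4]
tabTopL [0.4698 0.1751 0.05  ] [-89.3  30.4]
baseL0 16.43
railL0 15.46
railR0 17.07
carL0 15.36
tcp st [-124.21491456    0.59823055]
```

```bash
python3 -m crank '[[[0.385,0.108,0,0,0,0],[0.385,0.108,0,0,0,0],[0.385,0.108,0,0,0,0],[0.385,0.108,0,0,0,0]]]'; python3 -m crank '[[[0.385,0.108,0,0,0,0],[0.385,0.108,0,0,0,0],[0.385,0.108,0,0,0,0],[0.385,0.108,0,0,0,0]]]';  python3 -m crank '[[[0.289,0.081,0,0,0,0],[0.289,0.081,0,0,0,0],[0.289,0.081,0,0,0,0],[0,0,0,0,0,0]]]'
python3 - <<'E'
from h import *
import pickle
m=bot.camera_model('wrist');im=bot.camera('wrist');pickle.dump(m,open('w3.pkl','wb'))
cv2.imwrite('pics/w3.png',im[:,:,::-1]);cv2.imwrite('pics/w3b.png',cv2.resize(im[60:384,120:500,::-1],(760,648),interpolation=2)[:600])
E
```

```text
time: 3.62
ee_pos: [0.4752, 0.1457, 0.0428]
tcp_rot: [180.0, -0.0, 105.0]
wrist_force: [-2.3, -0.4, 0.9]
opening: 0.0001
grasp_force: 1.0
time: 3.95
ee_pos: [0.5056, 0.1542, 0.0423]
tcp_rot: [-180.0, 0.0, 105.0]
wrist_force: [-1.8, -0.8, 2.0]
opening: 0.0004
grasp_force: 1.0
time: 4.28
ee_pos: [0.5233, 0.1592, 0.0423]
tcp_rot: [180.0, -0.0, 105.0]
wrist_force: [0.4, 1.0, 0.5]
opening: -0.0001
grasp_force: 0.0
```

View pics/w3b.png

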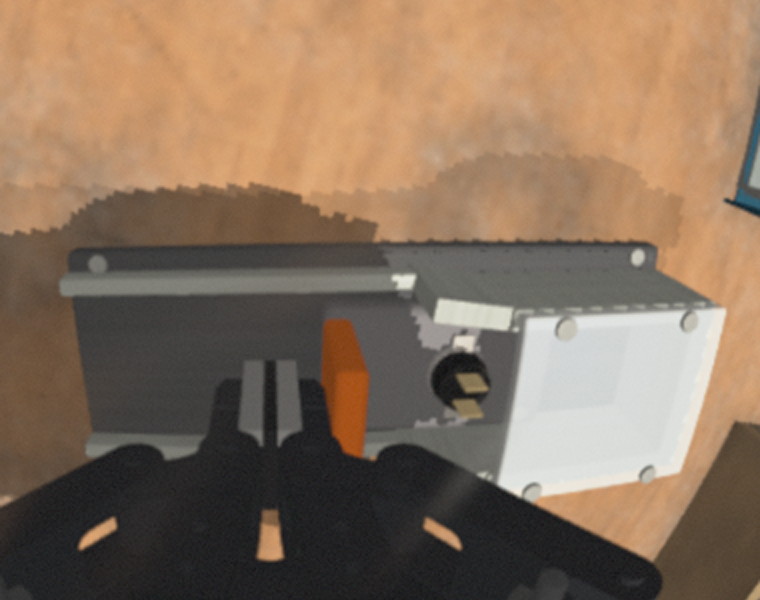

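The carrier is sliding straight. The tab is at (345,385), with the nose entering under the cover at (510,390). I'll keep pushing gently.

```bash
for i in 1; do python3 -m crank '[[[0.24,0.067,0,0,0,0],[0.24,0.067,0,0,0,0],[0.24,0.067,0,0,0,0],[0.24,0.067,0,0,0,0]]]'; done; python3 -m crank '[[[0.145,0.04,0,0,0,0],[0.145,0.04,0,0,0,0],[0,0,0,0,0,0]]]'; python3 -m crank '[[[0.1,0.027,0,0,0,0],[0.1,0.027,0,0,0,0],[0,0,0,0,0,0]]]'
```

```text
time: 4.67
ee_pos: [0.5418, 0.1644, 0.0424]
tcp_rot: [180.0, -0.0, 105.0]
wrist_force: [-0.2, -0.6, -0.4]
opening: 0.0002
grasp_force: 0.4
time: 4.92
ee_pos: [0.5478, 0.166, 0.0424]
tcp_rot: [180.0, -0.0, 105.0]
wrist_force: [0.0, -0.2, 0.4]
opening: 0.0001
grasp_force: 0.0
time: 5.17
ee_pos: [0.5515, 0.167, 0.0424]
tcp_rot: [180.0, -0.0, 105.0]
wrist_force: [0.1, 0.2, -0.2]
opening: -0.0002
grasp_force: 0.0
```

```bash
for i in 1; do python3 -m crank '[[[0.1,0.027,0,0,0,0],[0.1,0.027,0,0,0,0],[0,0,0,0,0,0]]]'|egrep 'pos|force'; python3 -m crank '[[[0.1,0.027,0,0,0,0],[0,0,0,0,0,0]]]'|egrep 'pos|force'; python3 -m crank '[[[0.1,0.027,0,0,0,0],[0,0,0,0,0,0]]]'|egrep 'pos|force';  done
python3 - <<'E'
from h import *
import pickle
m=bot.camera_model('wrist');im=bot.camera('wrist');pickle.dump(m,open('w4.pkl','wb'))
cv2.imwrite('pics/w4.png',im[:,:,::-1]);cv2.imwrite('pics/w4b.png',cv2.resize(im[160:360,200:400,::-1],(600,600),interpolation=2))
E
```

```text
ee_pos: [0.5556, 0.1681, 0.0424]
wrist_force: [-0.3, 0.5, -0.3]
grasp_force: 0.0
ee_pos: [0.5567, 0.1683, 0.0423]
wrist_force: [-5.0, -3.1, 2.2]
grasp_force: 2.5
ee_pos: [0.557, 0.1682, 0.0423]
wrist_force: [-15.0, -5.8, 9.2]
grasp_force: 8.0
```

View pics/w4b.png

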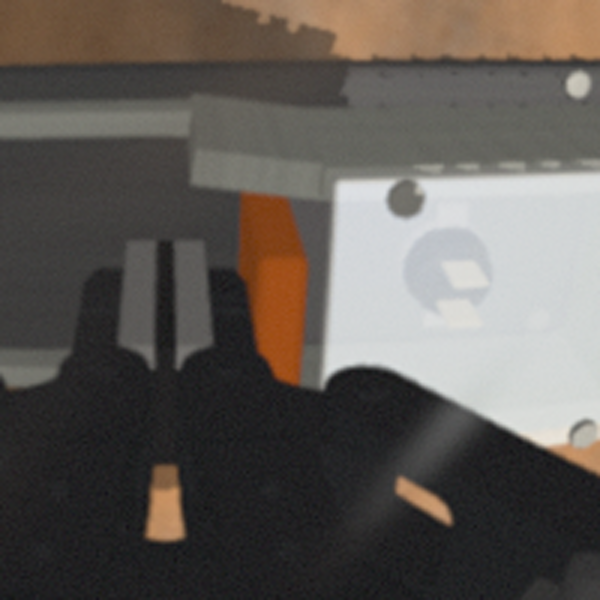

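Contact became solid at about 18 N. The tab's front edge (306,260) is about 4 mm from the cover edge (330,180), which matches home. Now I back off, rise and look at the red switch.

```bash
python3 -m crank '[[[-0.7,-0.19,0,0,0,0],[-0.7,-0.19,0,0,0,0],[-0.3,0,1,0,0,0],[-0.3,0,1,0,0,0],[0,0,1,0,0,0],[0,0,1,0,0,0],[0,0,1,0,0,0],[0,0,1,0,0,0],[0,0,1,0,0,0],[0,0,1,0,0,0],[0,0,1,0,0,0],[0,0,1,0,0,0]]]'
python3 -m crank '[[[-0.2,-0.97,0,0,0,-0.082],[-0.2,-0.97,0,0,0,-0.082],[-0.2,-0.97,0,0,0,-0.082],[-0.2,-0.97,0,0,0,-0.082],[-0.2,-0.97,0,0,0,-0.082],[-0.2,-0.97,0,0,0,-0.082],[-0.2,-0.97,0,0,0,-0.082],[-0.2,-0.97,0,0,0,-0.082],[-0.2,-0.97,0,0,0,-0.082],[-0.2,-0.97,0,0,0,-0.082],[-0.2,-0.97,0,0,0,-0.082],[-0.2,-0.97,0,0,0,-0.082],[-0.2,-0.97,0,0,0,-0.082],[-0.2,-0.97,0,0,0,-0.082],[-0.2,-0.97,0,0,0,-0.082],[-0.2,-0.97,0,0,0,-0.082],[0,0,0,0,0,0],[0,0,0,0,0,0],[0,0,0,0,0,0]]]'
python3 - <<'E'
from h import *
import pickle
m=bot.camera_model('wrist');im=bot.camera('wrist');pickle.dump(m,open('w5.pkl','wb'))
cv2.imwrite('pics/w5.png',im[:,:,::-1]);cv2.imwrite('pics/w5b.png',cv2.resize(im[:,:,::-1],(800,600),interpolation=2))
o=bot.get_obs();print(o['ee_pos'],o['q'])
E
```

```text
time: 6.8
ee_pos: [0.5193, 0.1616, 0.2436]
tcp_rot: [180.0, -0.0, 105.0]
wrist_force: [-0.5, -0.4, 0.0]
opening: 0.0002
grasp_force: 0.0
time: 8.38
ee_pos: [0.4554, -0.1486, 0.2425]
tcp_rot: [180.0, -0.0, 96.0]
wrist_force: [-0.4, -0.1, -0.1]
opening: -0.0002
grasp_force: 0.0
[ 0.45540666 -0.14834084  0.24247303] [-1.80486496e+01 -4.89596896e+00 -6.72950305e-01  9.42120483e+01
  1.17519978e-02  6.59352952e+01]
```

View pics/w5b.png

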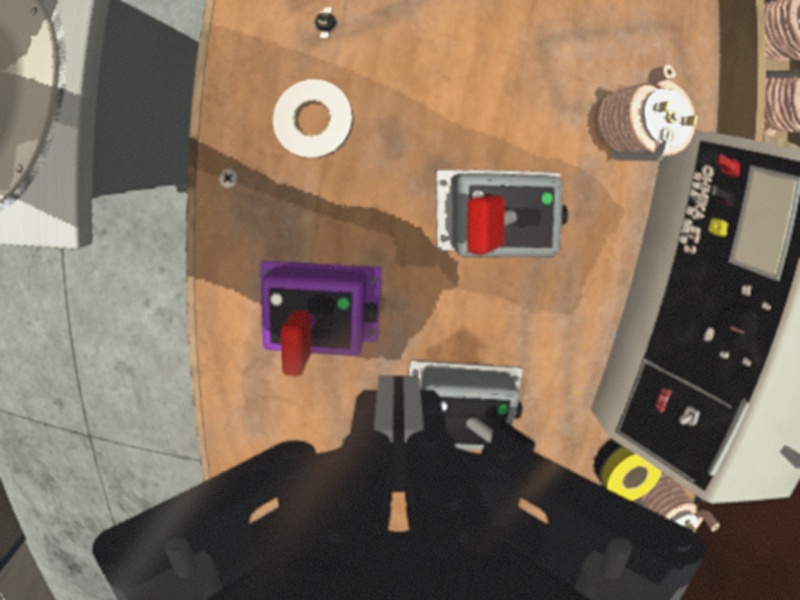

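The grey box with the red lever has its grip at (487,223), the white dot at (478,194) and the green dot at (547,198). The box top spans (470..562, 185..256).

Run:
```python
from h import *
import pickle
m=pickle.load(open('w5.pkl','rb'));k=1/1.5625
mt=bot.camera_model('top');ms=bot.camera_model('scene')
q=lambda u,v,z:onplane(m,((u+.5)*k-.5,(v+.5)*k-.5),z,True)
L=[('footNL',438,170,.004),('boxTopFL',560,186,.047),('boxTopFR',560,255,.047),('boxTopNR',455,255,.047),('footNR',437,228,.004),('white',478,194,.047),('green',547,198,.047)]
P={n:q(u,v,z) for n,u,v,z in L}
for n in P: print(n,P[n].round(4))
for a,b in(('white','green'),('boxTopFR','boxTopFL'),('boxTopNR','boxTopFR'),('footNR','footNL')):
    d=P[b]-P[a];print(a,b,np.hypot(d[0],d[1]).round(4),np.degrees(np.arctan2(d[1],d[0])).round(1))
R=[]
for f,b,mm,fi in[('w5',(298,120,325,165),m,1),('top0',(255,155,285,180),mt,0),('scene0',(245,190,270,206),ms,0)]:
    h=cv2.cvtColor(cv2.imread(f'pics/{f}.png'),cv2.COLOR_BGR2HSV);M=cv2.inRange(h,(0,150,80),(6,255,255))|cv2.inRange(h,(174,150,80),(180,255,255))
    c=cv2.findNonZero(M[b[1]:b[3],b[0]:b[2]])[:,0]+b[:2];print(f,len(c),c.min(0),c.max(0),c.mean(0).round(1));R.append(ray(mm,c.mean(0),fi))
for s in((0,1),(0,2),(0,1,2)):print(tri([R[i] for i in s]))
```

```text
footNL [ 0.478  -0.0722  0.004 ]
boxTopFL [ 0.5619 -0.0708  0.047 ]
boxTopFR [ 0.5703 -0.1202  0.047 ]
boxTopNR [ 0.4933 -0.1297  0.047 ]
footNR [ 0.4825 -0.1176  0.004 ]
white [ 0.5037 -0.0852  0.047 ]
green [ 0.5535 -0.0808  0.047 ]
white green 0.05 5.0
boxTopFR boxTopFL 0.0501 99.7
boxTopNR boxTopFR 0.0777 7.0
footNR footNL 0.0455 95.7
w5 798 [299 125] [322 162] [310.4 142.8]
top0 97 [265 169] [277 177] [271.1 173.2]
scene0 126 [250 192] [266 205] [257.8 198.4]
(array([ 0.50286559, -0.09925133,  0.09412796]), [np.float64(0.0011804758319518408), np.float64(0.0011804758319518811)])
(array([ 0.50369824, -0.101011  ,  0.08770506]), [np.float64(0.00046000835866259434), np.float64(0.0004600083586626491)])
(array([ 0.50437736, -0.09999031,  0.08668776]), [np.float64(0.001205917453691201), np.float64(0.0013763128281688848), np.float64(0.0007369835883029658)])
```

```bash
python3 -m crank '[[[0,0.272,-0.93,0,0,0],[0,0.272,-0.93,0,0,0],[0,0.272,-0.93,0,0,0],[0,0.272,-0.93,0,0,0],[0,0.272,-0.93,0,0,0],[0,0.272,-0.93,0,0,0],[0,0.272,-0.93,0,0,0],[0,0.272,-0.93,0,0,0],[0,0,0,0,0,0],[0,0,0,0,0,0]]]'|egrep 'pos|force'
for i in 1; do python3 -m crank '[[[0.298,0.031,0,0,0,0],[0.298,0.031,0,0,0,0],[0.298,0.031,0,0,0,0],[0.298,0.031,0,0,0,0]]]'|egrep 'pos|force'; python3 -m crank '[[[0.298,0.031,0,0,0,0],[0.298,0.031,0,0,0,0],[0.298,0.031,0,0,0,0],[0.298,0.031,0,0,0,0]]]'|egrep 'pos|force';python3 -m crank '[[[0.298,0.031,0,0,0,0],[0.298,0.031,0,0,0,0],[0.298,0.031,0,0,0,0],[0.298,0.031,0,0,0,0],[0,0,0,0,0,0],[0,0,0,0,0,0]]]'; done
```

```text
ee_pos: [0.4549, -0.1045, 0.0933]
wrist_force: [-0.3, -0.3, 0.6]
grasp_force: 0.0
ee_pos: [0.48, -0.1031, 0.0945]
wrist_force: [-2.8, -0.7, 2.3]
grasp_force: 1.4
ee_pos: [0.5036, -0.1004, 0.0935]
wrist_force: [-0.1, -0.3, 1.0]
grasp_force: 0.3
time: 10.43
ee_pos: [0.5269, -0.0978, 0.0934]
tcp_rot: [-180.0, -0.0, 96.0]
wrist_force: [0.0, -0.2, -0.6]
opening: -0.0003
grasp_force: 0.0
```

Now I back off, rise, retreat and check with all cameras.

```bash
python3 -m crank '[[[-0.8,-0.08,0,0,0,0],[-0.8,-0.08,0,0,0,0],[-0.5,0,0.9,0,0,0],[-0.5,-0.2,1,0,0,0],[-0.5,-0.2,1,0,0,0],[-0.5,-0.2,1,0,0,0],[0,-0.4,1,0,0,0],[0,-0.4,1,0,0,0],[0,-0.4,1,0,0,0],[0,-0.4,1,0,0,0],[0,-0.4,0,0,0,0],[0,0,0,0,0,0],[0,0,0,0,0,0],[0,0,0,0,0,0],[0,0,0,0,0,0],[0,0,0,0,0,0],[0,0,0,0,0,0]]]'
python3 - <<'E'
from h import *
w=bot.camera('wrist')[:,:,::-1];t=bot.camera('top')[:,:,::-1]
cv2.imwrite('pics/w6.png',w);cv2.imwrite('pics/t6.png',t)
a=cv2.resize(t[110:240,145:355],(400,248),interpolation=2);s=bot.camera('scene')[:,:,::-1];cv2.imwrite('pics/s6.png',s)
b=cv2.resize(s[125:290,160:360],(400,330),interpolation=2)
c=cv2.resize(w,(400,300))
out=np.zeros((578,800,3),np.uint8);out[:248,:400]=a;out[248:578,:400]=b;out[:300,400:]=c
t0=cv2.imread('pics/top0.png');out[310:558,400:]=cv2.resize(t0[110:240,145:355],(400,248),interpolation=2)
cv2.imwrite('pics/f.png',out)
E
```

```text
time: 11.85
ee_pos: [0.4546, -0.1528, 0.2511]
tcp_rot: [-180.0, -0.0, 96.0]
wrist_force: [-0.2, -0.5, 0.4]
opening: 0.0001
grasp_force: 0.0
```

View pics/f.png

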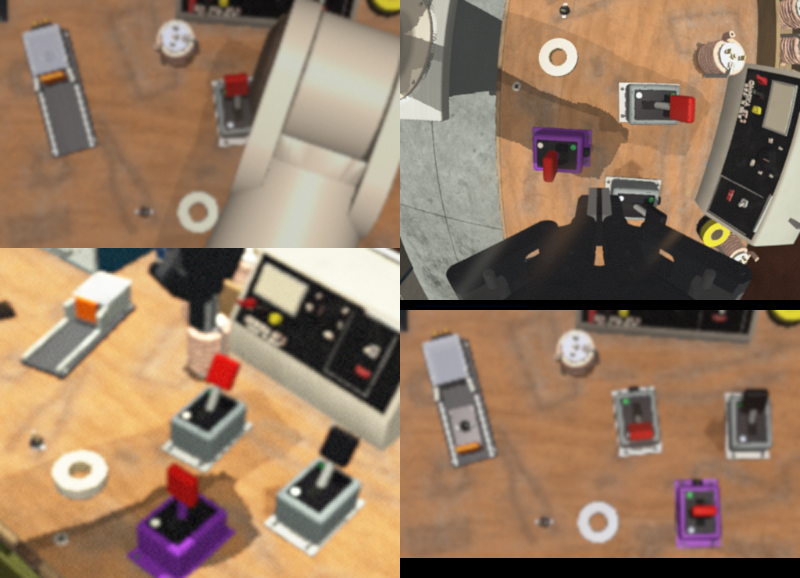

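The red lever is now on (grip far side at (682,107)), the black lever is still on, and the loose parts are unmoved. The tab is at the cover. One numeric check that it is home, then I hand in.

Run:
```python
from h import *
import pickle
R=[];m4=pickle.load(open('w4.pkl','rb'))
q=lambda u,v,z:onplane(m4,((u+.5)/3-.5+200,(v+.5)/3-.5+160),z,True)
a=np.radians(15.5);u=np.array([np.cos(a),np.sin(a)])
tab=q(306,260,.05)[:2]@u;cov=q(332,185,.045)[:2]@u;back=q(651*0+258,260,.05)[:2]@u
print('gap mm',(cov-tab)*1000,'tab thickness',(tab-back)*1000)
for f,b in (('top0',(165,175,195,195)),('t6',(160,135,190,165))):
    h=cv2.cvtColor(cv2.imread(f'pics/{f}.png'),cv2.COLOR_BGR2HSV);M=cv2.inRange(h,(5,170,100),(17,255,255))
    c=cv2.findNonZero(M[b[1]:b[3],b[0]:b[2]])[:,0]+b[:2];R.append(onplane(bot.camera_model('top'),c.mean(0),.045));print(len(c),R[-1])
print('travel',(R[1]-R[0])[:2]@u*1000)
```

```text
gap mm 4.1034955353445035 tab thickness 7.0652817894963915
36 [0.48352064 0.14936905 0.045     ]
41 [0.57300056 0.17459382 0.045     ]
travel 92.96659872933141
```

The gap is 4.1 mm and the travel 93 mm, both as expected for home.

```bash
python3 -c "
from workcell import bot
print(bot.job_done())"
```

```text
the job is handed in; nothing more can be done
None
```

The carrier is fully home (4.1 mm tab-to-cover gap, about 4 mm expected), the red switch was thrown on after that, the black switch is still on, no loose part in view had moved, and the job was handed in at about 12 s.

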